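# Put the solder reels on their colour-coded stands

## Robot

A 6-joint arm with a two-finger parallel gripper is mounted at the origin on the work surface. World frame = base frame: x ahead of the robot, y to its left, z up, the work surface at z = 0. Lengths are in m, angles in rad, forces in N, time in s.
With the tool pointing down it reaches from about 0.275 to 0.825 m from the base axis. Payload 4.9 kg.
Tool frame: the origin (TCP) lies midway between the tips of the shut fingers; the grasp point (between the pads) lies 19 mm behind it (bot.grip_depth is the distance from the TCP to the grasp point, in m); z points along the fingers, y is the line along which they close (so a half turn about z gives the same grasp; the last joint's range is limited). The gripper opens to 85 mm and grips with 20 to 120 N. Pads are 22 mm wide; open, the fingers measure 114 mm over their backs; the gripper's body (76 mm by 85 mm) begins 54 mm behind the grasp point. The pads swing forward as they close: fully open they stand 13 mm farther back than shut.
Start: joints at [-1.465, 0.326, -0.193, 1.052, 0, 1.437], TCP at [0.131, -0.534, 0.231] pointing down, gripper open.
Joint ranges: [-2.65, 2.65], [-0.97, 1.79], [-1.3, 1.35], [-1.93, 2.1], [-1.47, 1.37], [-3.14, 3.14]. Speed limits (rad/s): [2.57, 2.57, 3.14, 3.14, 3.14, 3.14].

## Interface

Orientations are given as a unit quaternion [w, x, y, z].
In Python, from cell import bot gives the robot as it stands. Calls block until the motion is done:
- bot.move_pose(position, orientation): joint-space move of the TCP to a pose.
- bot.move_linear(position, speed=0.15, rotation=None, until_force=None): straight line of the TCP; rotation=None keeps the orientation; speed is the mean speed in m/s. With until_force (N) it stops when the force on the tool has changed by that much, and returns True; else False.
- bot.goto_joints(angles): joint-space move.
- bot.set_gripper(opening, grasp_force=None): opening from 0.0 (shut) to 1.0 (fully open); grasp_force is the grip in N (None keeps the last); returns when the fingers have stopped.
- bot.wait(seconds).
- bot.solve_ik(position, orientation): joint angles nearest the present ones, or None.
- bot.camera(name): name is "side" or "top" or "wrist"; returns the picture (400x640x3 uint8, red, green, blue); there is no depth.
- bot.calibration(name): a dict with "mtx" (3x3 intrinsics, pixels), "k1" (the pictures are not rectified: a ray, as slopes to the right and down, at radius r is drawn at 1 + k1 r^2 times it, then the intrinsics apply), "extrinsics" (4x4, takes a point from world to camera coordinates); the wrist camera has in their place "hand_eye" (4x4, takes a point from camera to tool coordinates, whose origin is the TCP and whose axes are the flange's). Camera axes: x right, y down, z forward; pixel columns grow to the right and rows downward; lengths in m; the calibration is good to about 2 mm. A picture is of the moment at which its call begins: read the wrist's pose just before it. calibration takes no time and is no camera call.
A pose or a line that the arm cannot do raises bot.PlanningError and nothing moves.
- bot.close_job(): hands the job in; it is judged then, once.
Trained networks look in the newest picture that a camera, given by its name, has taken for a name from the list of things; names that differ only in an ending like _2 or _b are one class to them, and where a whole thing is asked for, a point or a joint stands for the part that bears it (a point fixed in the world has none). Each returns a list of dicts, best first, with "confidence" (0 to 1); they miss things now and then, are a little off and sometimes report something else, mostly with a low value. They report only what shows in the picture. A call takes as long as a camera call. They do not tell look-alikes from the thing itself.
- bot.search_frame(camera, thing): "bbox" ([left, top, width, height] in pixels, round what is visible of it).
Readings, each from a call of its own:
- bot.read_clock(): time.
- bot.read_joint_positions(): joint angles.
- bot.read_joint_vel(): joint speeds.
- bot.read_joint_efforts(): joint torques, N m.
- bot.read_position(): TCP position.
- bot.read_tool_rot(): TCP orientation.
- bot.read_ft_force(): force on the tool from outside, world axes, zero at the start.
- bot.read_moment(): the same for the moment, N m.
- bot.read_gripper_width(): opening from 0.0 (shut) to 1.0 (fully open).
- bot.read_finger_force(): force on a finger pad.
Only numpy, scipy, OpenCV 4.12 (cv2) and the standard library are available. Lean on these libraries where they do the work, as an engineer would, in place of code of your own. Each camera call takes 0.05 s, during which the arm holds its last target. There are 200 camera calls.

## Task

Put the four solder reels away on the two post stands so the two alloys stay apart: blue reels on the blue stand, red reels on the red stand, on each stand the large reel at the bottom and the small one on top of it, both over the post and sitting flat. Lower each reel all the way down before you let go of it (do not drop it), and leave the multimeter, parts bin, desoldering pump and screwdriver where they lie.

Things in the scene. Friction and masses are not known exactly. Their poses are not given: they have to be found in the camera images.
- blue_stand: blue reel stand, fixed to the bench: a round blue foot 84 mm in diameter, 8 mm thick, with one upright steel post 10 mm in diameter at its centre; post top 74 mm above the bench, its last 8 mm tapered. Origin: on the post's axis at bench level; z up. The first reel sits on the foot, underside 8 mm above the origin; the second on the first, underside at 42 mm.
- red_stand: red reel stand, fixed to the bench: a round red foot 84 mm in diameter, 8 mm thick, with one upright steel post 10 mm in diameter at its centre; post top 74 mm above the bench, its last 8 mm tapered. Origin: on the post's axis at bench level; z up. The first reel sits on the foot, underside 8 mm above the origin; the second on the first, underside at 42 mm.
- blue_large: large (the bigger of the two) blue solder reel, loose, standing flat: an upright round drum 64 mm in diameter, 34 mm high, about 350 g, blue flanges 4 mm thick and silver wire between them out to the same diameter, so its side can be gripped anywhere. A 26 mm hole runs straight through it, top to bottom. Origin: on its axis, at the underside; z up.
- blue_small: small (the smaller of the two) blue solder reel, loose, standing flat: an upright round drum 46 mm in diameter, 28 mm high, about 150 g, blue flanges 4 mm thick and silver wire between them out to the same diameter, so its side can be gripped anywhere. A 26 mm hole runs straight through it, top to bottom. Origin: on its axis, at the underside; z up.
- red_large: large (the bigger of the two) red solder reel, loose, standing flat: an upright round drum 64 mm in diameter, 34 mm high, about 350 g, red flanges 4 mm thick and silver wire between them out to the same diameter, so its side can be gripped anywhere. A 26 mm hole runs straight through it, top to bottom. Origin: on its axis, at the underside; z up.
- red_small: small (the smaller of the two) red solder reel, loose, standing flat: an upright round drum 46 mm in diameter, 28 mm high, about 150 g, red flanges 4 mm thick and silver wire between them out to the same diameter, so its side can be gripped anywhere. A 26 mm hole runs straight through it, top to bottom. Origin: on its axis, at the underside; z up.
- multimeter: loose yellow hand multimeter lying on its back, to be left alone: 150 mm long (x) by 76 mm wide (y), 44 mm high with its dial. Origin: centre of the underside.
- parts_bin: loose open grey plastic parts bin with a few black components, to be left alone: 120 mm (x) by 90 mm (y), 50 mm high. Origin: centre of the underside.
- pump: loose silver and black desoldering pump lying flat, to be left alone: 168 mm long along its x (from 88 mm behind to 80 mm ahead of the origin), 21 mm across. Origin: under its middle, at bench level.
- screwdriver: loose screwdriver with an orange handle lying flat, to be left alone: 170 mm long along its x (handle from 90 mm behind the origin to the origin, 22 mm across; thin steel blade from there to 80 mm ahead). Origin: where blade meets handle, at bench level.
Mind the look-alikes: they are no part of the job. Leave any green or yellow look-alike of the blue_large alone. What is shaped like the red_large but white is not meant.

How it is judged:
By the outcome, as a careful person would: the job done as asked, in the order asked, and still so for the second after the job is handed in, with the robot touching nothing.
It also fails if it takes over 102 s, if anything falls off the work surface, if the arm or the gripper's body presses on something with over 40 N, if the wrist force passes 120 N, or if a joint passes its speed limit or range.

## Working session

There is one attempt and no reset: what is moved stays moved. The work goes in short steps, each a Python script; the robot and the scene stay as the last script left them, time stands still between calls to the robot, and variables do not carry over. Pictures are saved under pics/ and viewed, at most 14 in all, crops included, and the job is handed in when it is done.

```bash
ls; mkdir -p pics; python3 - <<'E'
from cell import bot
import cv2
for c in("top","side"):
    im=bot.camera(c); cv2.imwrite(f"pics/{c}0.png",im[:,:,::-1])
    for t in "blue_stand red_stand blue_large blue_small red_large red_small multimeter parts_bin".split():
        print(c,t,[([round(v) for v in d["bbox"]],round(d["confidence"],2)) for d in bot.search_frame(c,t)])
    print(bot.calibration(c))
print(bot.calibration("wrist"),bot.read_clock(),bot.read_tool_rot())
E
```

```text
pics
top blue_stand [([282, 155, 34, 30], 0.85)]
top red_stand [([196, 227, 34, 32], 0.92)]
top blue_large [([414, 214, 32, 26], 0.98), ([456, 237, 28, 30], 0.59), ([409, 260, 26, 26], 0.58)]
top blue_small [([402, 154, 16, 23], 0.5)]
top red_large [([202, 126, 28, 22], 0.98), ([193, 167, 31, 28], 0.78)]
top red_small [([306, 233, 18, 20], 0.65), ([282, 154, 34, 30], 0.35)]
top multimeter [([131, 205, 34, 66], 0.73)]
top parts_bin [([468, 166, 44, 55], 0.58)]
{'mtx': array([[377.69185967,   0.        , 319.7716758 ],
       [  0.        , 377.69185967, 199.65068215],
       [  0.        ,   0.        ,   1.        ]]), 'k1': -0.05377277870174074, 'extrinsics': array([[-0.11357443, -0.99352174, -0.00392438,  0.05168078],
       [-0.96792467,  0.11153754, -0.22512487,  0.52135005],
       [ 0.22410416, -0.02176993, -0.97432202,  0.84212176],
       [ 0.        ,  0.        ,  0.        ,  1.        ]])}
side blue_stand [([324, 181, 35, 28], 0.66)]
side red_stand [([264, 135, 25, 29], 0.7)]
side blue_large [([210, 267, 30, 34], 0.93), ([261, 279, 28, 32], 0.88), ([224, 318, 33, 37], 0.7
[... 619 characters left out ...]
082552,  0.95905799],
       [ 0.        ,  0.        ,  0.        ,  1.        ]])}
{'mtx': array([[294.39135644,   0.        , 325.18634153],
       [  0.        , 294.39135644, 199.49248127],
       [  0.        ,   0.        ,   1.        ]]), 'k1': -0.015455485061470715, 'hand_eye': array([[-1.11339701e-03, -9.48121958e-01, -3.17904880e-01,
         8.23667571e-02],
       [ 9.99999379e-01, -1.07163454e-03, -3.06242784e-04,
         3.91525049e-04],
       [-5.03223429e-05, -3.17905024e-01,  9.48122562e-01,
        -1.41830097e-01],
       [ 0.00000000e+00,  0.00000000e+00,  0.00000000e+00,
         1.00000000e+00]])} 0.9 [-9.74852135e-06  9.92823620e-01  1.19587874e-01 -4.61508257e-06]
```

```bash
python3 - <<'E'
import cv2
a=cv2.imread("pics/top0.png")[100:310,110:530]
cv2.imwrite("pics/top0c.png",cv2.resize(a,(800,400),interpolation=cv2.INTER_CUBIC))
a=cv2.imread("pics/side0.png")[90:400,150:480]
cv2.imwrite("pics/side0c.png",cv2.resize(a,(636,598),interpolation=cv2.INTER_CUBIC))
E
```

```text
(no output)
```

View pics/top0c.png

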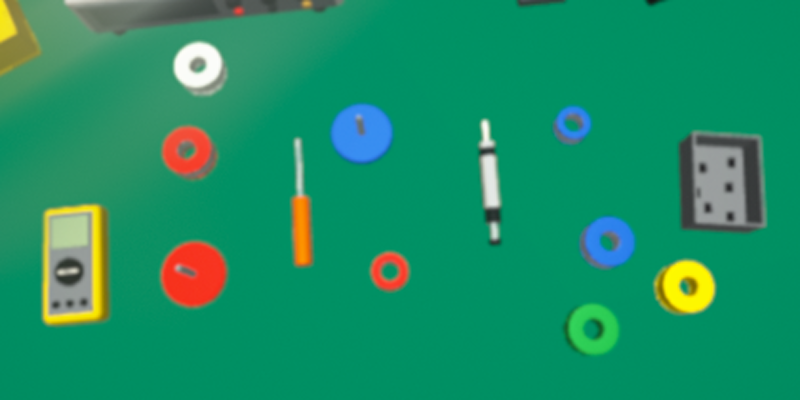

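View pics/side0c.png

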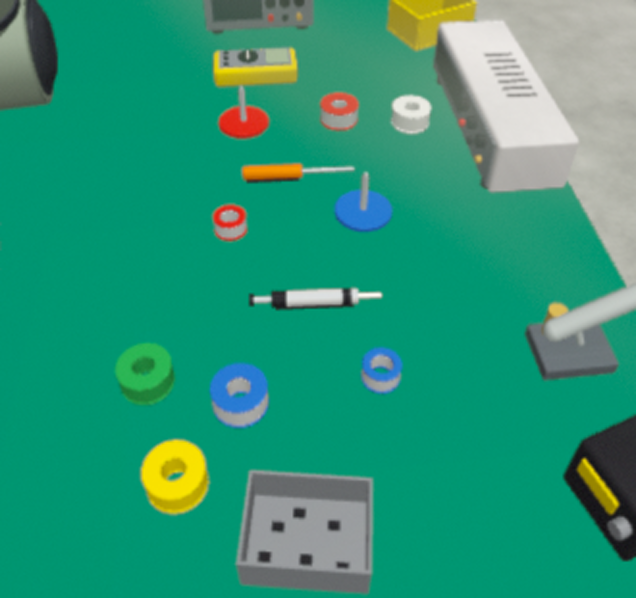

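The top and side crops show the scene clearly. In full-frame top pixels:

- **blue_large look-alikes:** (430,227) is blue, (470,252) yellow and (422,273) green. The blue one is meant, and it is clearly larger than blue_small at (410,165).
- **red_large look-alikes:** (209,180) is red and (215,137) white. The red one is meant, and red_small is at (315,243).
- **Stands:** blue at (299,170), red at (213,243).

Next I locate them from silhouettes in both cameras.

```bash
cat > loc.py <<'E'
import numpy as np, cv2
from scipy.optimize import least_squares
def proj(cal,P):
    E=cal["extrinsics"]; q=P@E[:3,:3].T+E[:3,3]
    s=q[:,:2]/q[:,2:]; s=s*(1+cal["k1"]*(s**2).sum(1,keepdims=True))
    return s@cal["mtx"][:2,:2].T+cal["mtx"][:2,2]
def ray(cal,uv,z):
    p=cv2.undistortPoints(np.array([[uv]],float),cal["mtx"],np.array([cal["k1"],0,0,0,0]))[0,0]
    E=cal["extrinsics"]; R=E[:3,:3]; c=-R.T@E[:3,3]; d=R.T@np.array([*p,1]); return (c+d*(z-c[2])/d[2])[:2]
A=np.linspace(0,2*np.pi,60)
def cyl(x,y,r,z0,z1): return np.array([[x+r*np.cos(a),y+r*np.sin(a),z] for z in(z0,z1) for a in A])
PARTS={"stand":[(.042,0,.008),(.005,.008,.070)],"large":[(.032,0,.034)],"small":[(.023,0,.028)]}
HOLE=.013
def render(cal,x,y,kind,box):
    S=8; m=np.zeros((box[3]*S,box[2]*S),np.uint8)
    for p in PARTS[kind]:
        h=cv2.convexHull(((proj(cal,cyl(x,y,*p))-box[:2]+.5)*S-.5).astype(np.float32))
        cv2.fillPoly(m,[np.round(h).astype(np.int32)],255)
    return m
def cen(m):
    M=cv2.moments(m,True); return np.array([M["m10"],M["m01"]])/M["m00"],M["m00"]
def mask(im,box):
    l,t,w,h=box; a=cv2.resize(im[t:t+h,l:l+w],None,fx=8,fy=8,interpolation=cv2.INTER_LINEAR)
    hsv=cv2.cvtColor(a,cv2.COLOR_RGB2HSV)
    m=(~((abs(hsv[...,0].astype(int)-78)<14)&(hsv[...,1]>140))).astype(np.uint8)
    n,L,st,ce=cv2.connectedComponentsWithStats(m)
    i=1+np.argmax(st[1:,4]); m=(L==i).astype(np.uint8)
    c,_=cv2.findContours(m,cv2.RETR_EXTERNAL,cv2.CHAIN_APPROX_NONE); cv2.fillPoly(m,c,1); return m
def locate(views,kind):  # views: [(im,cal,bbox)]
    D=[]
    for im,cal,b in views:
        b=[int(b[0])-4,int(b[1])-4,int(b[2])+8,int(b[3])+8]; m=mask(im,b); D.append((cal,b,)+cen(m))
    def one(ds):
        f=lambda p:np.concatenate([(cen(render(c,*p,kind,b))[0]-ce)/8 for c,b,ce,_ in ds])
        b=ds[0][1]; x0=ray(ds[0][0],(b[0]+b[2]/2,b[1]+b[3]/2),.015)
        return least_squares(f,x0,diff_step=.01).x
    p=one(D); return p,[np.round(1000*(one([d])-p),1) for d in D],[round(a/cen(render(c,*p,kind,b))[1],2) for c,b,_,a in D]
E
cat > m.py <<'E'
from loc import *; from cell import bot; import json
im={c:cv2.imread(f"pics/{c}0.png")[:,:,::-1].copy() for c in("top","side")}
cal={c:bot.calibration(c) for c in im}
B={"blue_stand":([282,155,34,30],[324,181,35,28]),"red_stand":([196,227,34,32],[264,135,25,29]),
"blue_large":([414,214,32,26],[261,279,28,32]),"blue_small":([401,154,20,23],[339,271,21,26]),
"red_large":([193,167,31,28],[316,137,20,22]),"red_small":([305,232,20,21],[262,195,16,20]),
"green_large":([407,259,28,28],[210,267,30,34]),"yellow_large":([456,237,28,30],[224,318,33,37]),"white_large":([202,123,28,28],[351,136,19,24])}
R={}
for n,(a,b) in B.items():
    p,d,ar=locate([(im["top"],cal["top"],a),(im["side"],cal["side"],b)],n.split("_")[1]); R[n]=p.tolist(); print(n,p.round(4),np.hypot(*p).round(3),d,ar)
json.dump(R,open("R.json","w"))
for n,uv in {"sd_tip":(266,173),"sd_end":(269,239),"pump_a":(364.5,163),"pump_b":(369.5,228),"bin_l":(468,219),"mm":(166,205),"mm2":(167,267)}.items(): print(n,ray(cal["top"],uv,.01).round(3))
E
python3 m.py
```

```text
blue_stand [0.6217 0.0345] 0.623 [array([ 0.3, -0.8]), array([-0.1,  1.9])] [1.03, 1.0]
red_stand [0.4565 0.2757] 0.533 [array([-0.2, -4.4]), array([-0.1, 21.9])] [1.12, 1.43]
blue_large [ 0.4339 -0.2662] 0.509 [array([ 0.3, -1.5]), array([-0.2,  1.5])] [1.0, 0.99]
blue_small [ 0.5979 -0.2484] 0.647 [array([ 0.7, -1.7]), array([-0.3,  1.6])] [1.0, 0.99]
red_large [0.6176 0.2662] 0.673 [array([ 0.5, -0.7]), array([-0.4,  3. ])] [1.15, 1.16]
red_small [0.4292 0.0174] 0.43 [array([ 0.4, -0.9]), array([-0.5,  1.8])] [1.22, 1.09]Traceback (most recent call last):
  File "m.py", line 10, in <module>
    p,d,ar=locate([(im["top"],cal["top"],a),(im["side"],cal["side"],b)],n.split("_")[1]); R[n]=p.tolist(); print(n,p.round(4),np.hypot(*p).round(3),d,ar)
           ~~~~~~^^^^^^^^^^^^^^^^^^^^^^^^^^^^^^^^^^^^^^^^^^^^^^^^^^^^^^^^^^^^^^^^^^^^^^^
  File "loc.py", line 32, in locate
    b=[int(b[0])-4,int(b[1])-4,int(b[2])+8,int(b[3])+8]; m=mask(im,b); D.append((cal,b,)+cen(m))
                                                           ~~~~^^^^^^
  File "loc.py", line 27, in mask
    i=1+np.argmax(st[1:,4]); m=(L==i).astype(np.uint8)
        ~~~~~~~~~^^^^^^^^^^
    return _wrapfunc(a, 'argmax', axis=axis, out=out, **kwds)
    return bound(*args, **kwds)
ValueError: attempt to get argmax of an empty sequence
```

```bash
python3 - <<'E'
s=open("loc.py").read()
a=s.index("    hsv="); b=s.index("    n,L,st")
s=s[:a]+'''    r,g,bl=[a[...,i].astype(int) for i in range(3)]
    m={"red":(r-g>22)&(g<120),"any":(g-np.maximum(r,bl-40)<35)}[mode].astype(np.uint8)
'''+s[b:]
s=s.replace("def mask(im,box)","def mask(im,box,mode)").replace("def locate(views,kind)","def locate(views,kind,mode='any')").replace("mask(im,b)","mask(im,b,mode)")
s=s.replace('PARTS={','PARTS={"foot":[(.042,0,.008)],')
open("loc.py","w").write(s)
m=open("m.py").read()
m=m.replace('n.split("_")[1])','"foot" if n=="red_stand" else n.split("_")[1],"red" if n=="red_stand" else "any")')
m=m.replace('"green_large":([407,259,28,28],[210,267,30,34]),','').replace('"sd_tip"','"green":(420,271),"sd_tip"')
open("m.py","w").write(m)
E
python3 m.py
```

```text
blue_stand [0.6216 0.034 ] 0.622 [array([ 0.5, -0.3]), array([-0.3,  0.5])] [1.03, 0.97]
red_stand [0.4561 0.2714] 0.531 [array([ 0.2, -0.1]), array([-0.5,  0.6])] [1.0, 0.9]
blue_large [ 0.434  -0.2663] 0.509 [array([ 0.4, -1.8]), array([-0.3,  1.8])] [0.99, 0.98]
blue_small [ 0.598  -0.2485] 0.648 [array([ 0.9, -1.9]), array([-0.4,  1.8])] [0.98, 0.98]
red_large [0.6176 0.2661] 0.672 [array([ 0.5, -0.6]), array([-0.6,  2.7])] [1.06, 1.02]
red_small [0.4292 0.0174] 0.43 [array([ 0.4, -0.9]), array([-0.5,  1.8])] [1.13, 1.02]
yellow_large [ 0.3651 -0.3556] 0.51 [array([-0. , -1.4]), array([-0.,  1.])] [1.02, 0.99]
white_large [0.7359 0.2454] 0.776 [array([ 0.3, -0.7]), array([-0.3,  2.7])] [0.96, 0.96]
green [ 0.331 -0.231]
sd_tip [0.621 0.12 ]
sd_end [0.451 0.127]
pump_a [ 0.619 -0.135]
pump_b [ 0.449 -0.124]
bin_l [ 0.443 -0.373]
mm [0.566 0.381]
mm2 [0.41  0.382]
```

```bash
cat > act.py <<'E'
from cell import bot
import json, numpy as np, cv2
R=json.load(open("R.json")); HI=.18
def Q(a): a=np.radians(a); return [0,np.cos(a/2),np.sin(a/2),0]
def pick(n,a,dz,f):
    x,y=R[n]; bot.set_gripper(1.0)
    bot.move_pose([x,y,.12],Q(a)); bot.move_linear([x,y,dz],.12)
    bot.set_gripper(0.0,f); w=bot.read_gripper_width()
    bot.move_linear([x,y,HI],.2)
    print(n,"width",round(w,3),"after lift",round(bot.read_gripper_width(),3),"F",bot.read_finger_force(),"t",bot.read_clock())
def over(s,a): bot.move_pose([*R[s],HI],Q(a))
def lower(s,z):
    x,y=R[s]; bot.move_linear([x,y,z+.008],.12)
    hit=bot.move_linear([x,y,z-.003],.02,until_force=6)
    print("contact",hit,"z err mm",round(1000*(bot.read_position()[2]-z),1),bot.read_ft_force().round(1))
def release(s): 
    x,y=R[s]; bot.set_gripper(1.0); bot.move_linear([x,y,HI],.2); print("t",bot.read_clock())
def snap(c,name): im=bot.camera(c); cv2.imwrite(f"pics/{name}.png",im[:,:,::-1]); return im
E
python3 - <<'E'
from act import *
pick("blue_large",0,.004,60); over("blue_stand",0); print(bot.read_position(),bot.read_ft_force())
snap("wrist","w1"); print(bot.read_clock())
E
```

```text
blue_large width 0.73 after lift 0.726 F 66.10905691981316 t 5.175
[0.62113817 0.03280989 0.17965949] [ 0.03436671 -0.2731371  -3.98771841]
6.5583
```

View pics/w1.png

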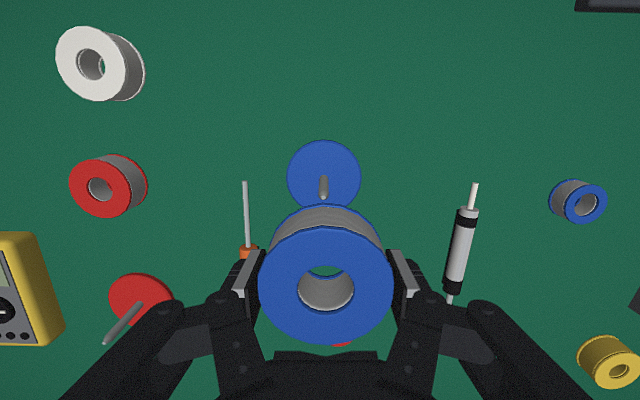

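The wrist view shows the blue large reel level between the pads, its hole at (326,288). The blue stand post is in line with it at about (323,190), and the other reels haven't moved. Lowering now.

```bash
python3 - <<'E'
from act import *
lower("blue_stand",.012); release("blue_stand")
snap("wrist","w2"); snap("top","t2")
E
python3 -c "
import cv2,numpy as np
a=cv2.imread('pics/t2.png')[130:210,250:350]
b=cv2.imread('pics/w2.png')
cv2.imwrite('pics/c2.png',np.hstack([cv2.resize(b,(400,250)),cv2.resize(a,(312,250))]))"
```

```text
contact True z err mm 1.5 [-0.8 -0.1  4.6]
t 9.8167
```

View pics/c2.png

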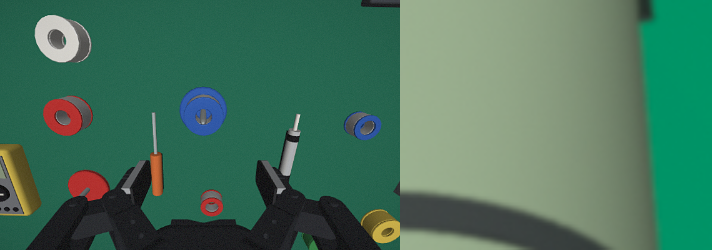

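The left wrist view shows the blue large reel on the foot with the post through its hole, at about (203,115). The arm blocks the top camera. Continuing with blue_small.

```bash
sed -i 's/until_force=6/until_force=10/' act.py; python3 - <<'E'
from act import *
pick("blue_small",0,.002,40); over("blue_stand",0); lower("blue_stand",.044)
snap("side","s3")
release("blue_stand"); snap("wrist","w3")
E
python3 -c "
import cv2,numpy as np
a=cv2.imread('pics/s3.png')[120:240,250:442]
b=cv2.imread('pics/w3.png')
cv2.imwrite('pics/c3.png',np.hstack([cv2.resize(b,(400,250)),cv2.resize(a,(400,250))]))"
```

```text
blue_small width 0.52 after lift 0.52 F 40.87667578831315 t 13.8917
contact True z err mm 0.9 [-0.8  0.1  5.3]
t 18.0
```

View pics/c3.png

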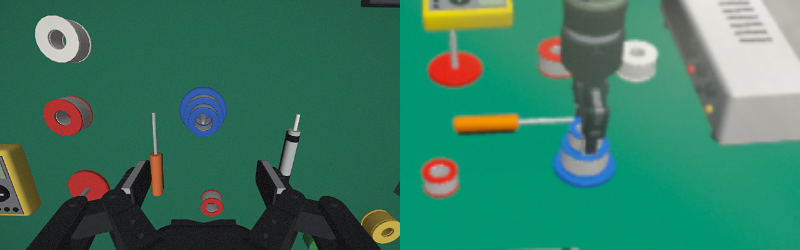

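The wrist view shows the small blue reel stacked on the large one with the post in its hole, at about (203,120). Red reels next.

```bash
python3 - <<'E'
from act import *
pick("red_large",45,.004,60); over("red_stand",45); snap("wrist","w4")
lower("red_stand",.012); release("red_stand"); snap("wrist","w5")
E
python3 -c "
import cv2,numpy as np
cv2.imwrite('pics/c4.png',np.hstack([cv2.resize(cv2.imread(f'pics/{n}.png'),(400,250)) for n in('w4','w5')]))"
```

```text
red_large width 0.729 after lift 0.728 F 66.21442660689354 t 21.7167
contact True z err mm 1.8 [-0.9 -0.6  5.4]
t 25.7
```

View pics/c4.png

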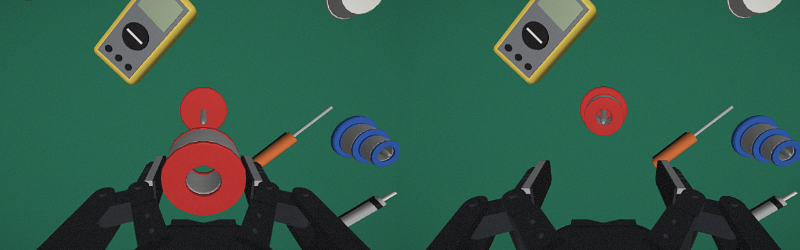

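Left shows the red large reel held over the stand. Right shows it seated, with the post in its hole at about (604,115). Now red_small, then the arm moves clear for a final check.

```bash
python3 - <<'E'
from act import *
pick("red_small",45,.002,40); over("red_stand",45); lower("red_stand",.044); release("red_stand"); snap("wrist","w6")
bot.goto_joints([-1.465,0.326,-0.193,1.052,0,1.437]); print(bot.read_clock())
snap("top","t7"); snap("side","s7")
E
python3 -c "
import cv2,numpy as np
w=cv2.resize(cv2.imread('pics/w6.png'),(400,250)); t=cv2.resize(cv2.imread('pics/t7.png')[100:310,110:446],(400,250))
s=cv2.resize(cv2.imread('pics/s7.png')[90:230,220:416],(420,300)); s2=cv2.resize(cv2.imread('pics/s7.png')[90:400,150:480],(380,300))
cv2.imwrite('pics/c7.png',np.vstack([np.hstack([w,t]),np.hstack([s,s2])]))"
```

```text
red_small width 0.51 after lift 0.507 F 40.87376330047846 t 29.6333
contact True z err mm 0.7 [-0.4  0.1  5.8]
t 33.6167
36.7167
```

View pics/c7.png

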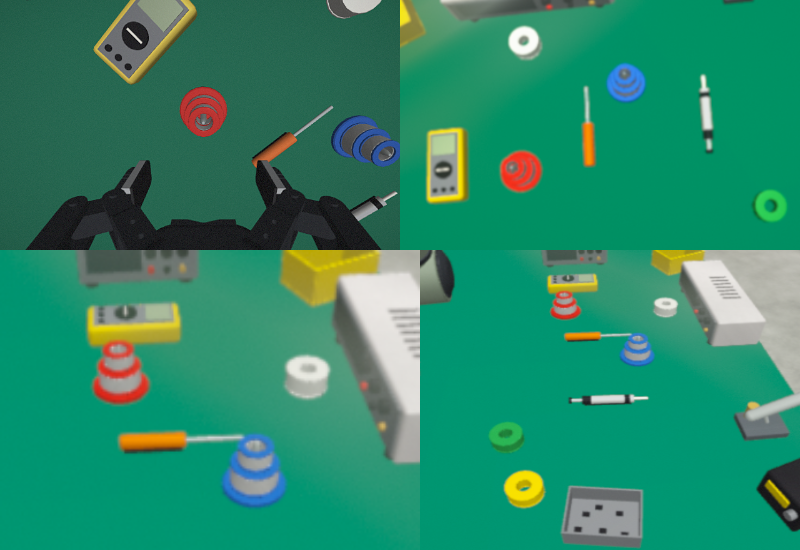

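Both stacks sit flat: red at about (120,372) and blue at about (254,468) in the lower-left panel. Everything else is where it was. Handing in.

```bash
python3 -c "
from cell import bot
print(bot.close_job())"
```

```text
the job is handed in; nothing more can be done
None
```

All four reels are on their stands, blue on blue and red on red with the large one at the bottom; the final pictures show both stacks flat and everything else in place, and the job was handed in at about 37 s (no verdict was returned).

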